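# Clear the stack of profile offcuts to their rests and the drilling plate to its pins

### The arm

A 7-joint arm with a two-finger parallel gripper is mounted at the origin on the work surface. World frame = base frame: x ahead of the robot, y to its left, z up, the work surface at z = 0. Lengths are in m, angles in rad, forces in N, time in s.
With the tool pointing down it reaches from about 0.375 to 0.925 m from the base axis. Payload 3.1 kg.
Tool frame: the origin (TCP) lies at the very end of the fingers, on their centre line; the grasp point (between the pads) lies bot.grasp_offset behind it (bot.grasp_offset is the distance from the TCP to the grasp point, in m); z points along the fingers, y is the direction in which the jaws open and shut (so a half turn about z gives the same grasp; the last joint's range is limited). The gripper opens to 85 mm and grips with 20 to 120 N. Pads are 22 mm wide; open, the fingers measure 114 mm over their backs; the gripper's body (76 mm by 85 mm) begins 54 mm behind the grasp point. The pads swing forward as they close: fully open they stand 13 mm farther back than shut.
Start: joints at [-1.3, 0.383, 0.044, 1.598, -0.018, 1.161, -0.05], TCP at [0.234, 0.606, 0.231] pointing down, gripper open.
Joint ranges: [-2.61, 2.61], [-0.41, 2.15], [-1.48, 1.57], [0, 2.5], [-1.57, 4.71], [0.05, 1.97], [-2.85, 2.85]. Speed limits (rad/s): [2.79, 2.79, 3.14, 3.14, 3.14, 3.14, 3.14].

### API

Orientations are given as a unit quaternion [w, x, y, z].
In Python, from plant import bot gives the robot as it stands. The module is installed in compiled form; this text tells all that it offers.
- The arm moves only by the shell command python3 -m handwheel 'ROWS' [OPENING] [FORCE]. ROWS is text: rows parted by semicolons, each of 4 numbers parted by spaces: the shift along the tool's x, y, z in cm, then the turn about the tool's z in rad. A call has 1 to 5 rows; each row is the pose to reach, as a shift and turn from the pose commanded when the call began, along the tool's axes at that moment; what a row does not reach only later rows make up. A row lasts 1/12 s, in which the tool goes at most 41.7 mm and 7.16 degrees, less where a joint would pass 70% of its speed; a pose out of reach is approached as far as the arm can. A call with a gripper value outside its range is refused whole. OPENING is the opening, from 0 (shut) to 1 (fully open), set as the call begins (- or left out, the last holds). The fingers move at their own pace and stop on an object; FORCE is the grip in N (left out, the last holds). Time passes only in rows, so rows that repeat a pose let the fingers close. It gives the time, the measured TCP pose, the force and the opening at its end, in the units of the state.
- bot.observe(): the state, without advancing time (a new reading comes with each control period).
- bot.camera(name): name is "side" or "top" or "wrist"; returns (picture, depth): 384x512x3 uint8, red, green, blue; 384x512 float32, m along the optical axis (not along the pixel's ray), 0 where there is no reading.
- bot.camera_params(name): a dict with "camera_matrix" (3x3 intrinsics, pixels), "R" (3x3) and "t" (3): a world point X has camera coordinates R X + t. Camera axes: x right, y down, z forward; pixel columns grow to the right and rows downward; lengths in m; the calibration is good to about 2 mm. A picture is of the moment at which its call begins: read the wrist's pose just before it. camera_params takes no time and is no camera call; for the wrist camera it gives the pose at the moment of the call.
- bot.sign_off(): hands the job in, once; it reports no verdict.
The state is a dict: "time_s": time; "joints": joint angles; "joint_velocities": joint speeds; "joint_efforts": joint torques, N m; "tcp_pos": TCP position; "orientation": TCP orientation; "force": force on the tool from outside, world axes, zero at the start; "torque": the same for the moment, N m; "grip_width": finger opening in m.
Only numpy, scipy, OpenCV 4.12 (cv2) and the standard library are available. Lean on these libraries where they do the work, as an engineer would, in place of code of your own. Each camera call takes 0.05 s, during which the arm holds its last target.

### The job

On the timber bearer is a stack of three window-profile offcuts on top of a drilling plate. Take it apart: lay each offcut, same way up as now, in the middle of the wooden rest made for its length, clear of the stops at both ends, in line with the rest and not over its sides, and put the drilling plate on the steel jig with its four corner holes over the four pins, fully down on the shoulders. Leave the jar and the tape roll where they stand.

Things in the scene. Friction and masses are not known exactly. Their poses are not given: they have to be found in the camera images.
- short_c (a point): shortest offcut, top of the stack: mid-grey square tube, 62 long x 32 wide x 30 high (mm). Point: its centre, half-way up (15 mm above its underside), x along its length, z up; a half turn makes no difference
- mid_c (a point): middle offcut, second from the top: white U-channel lying open side down, 100 long x 42 wide x 30 high (mm), walls 3. Point: its centre, half-way up (15 mm above its underside), x along its length, z up; a half turn makes no difference
- long_c (a point): longest offcut, third from the top: dark bronze box tube with a middle web, 140 long x 50 wide x 30 high (mm). Point: its centre, half-way up (15 mm above its underside), x along its length, z up; a half turn makes no difference
- plate_c (a point): drilling plate, bottom of the stack: steel-grey, 190 long x 64 wide x 12 thick (mm), 0.3 to 0.5 kg, with four through holes, 14 diameter, 80 either way along and 19 either way across. It lies on a fixed pine bearer 150 x 36 x 25 high, long edges free beneath. Point: its centre, 6 mm above its underside, x along its length, z up; a half turn makes no difference
- rest_short_bed (a point): shortest rest: fixed plywood board on the bench, 106 long x 56 wide x 15 thick (mm), with a dark wooden stop 10 thick across each end, 12 above the board; sides open, 86 clear between the stops; for the 62 mm offcut. Turned up to 0.25 rad from the bench's x. Point: middle of the board's upper face, x along the board, z up
- rest_mid_bed (a point): middle rest: fixed plywood board on the bench, 144 long x 66 wide x 15 thick (mm), with a dark wooden stop 10 thick across each end, 12 above the board; sides open, 124 clear between the stops; for the 100 mm offcut. Turned up to 0.25 rad from the bench's x. Point: middle of the board's upper face, x along the board, z up
- rest_long_bed (a point): longest rest: fixed plywood board on the bench, 184 long x 74 wide x 15 thick (mm), with a dark wooden stop 10 thick across each end, 12 above the board; sides open, 164 clear between the stops; for the 140 mm offcut. Turned up to 0.25 rad from the bench's x. Point: middle of the board's upper face, x along the board, z up
- jig_seat (a point): jig: fixed dark steel bar 186 x 60 x 10 (mm), four round shoulders (18 diameter, tops 34 above the bench), each with an upright pin 8 diameter, 19 tall, top 7 tapered, 80 either way along and 19 across. Turned up to 0.25 rad from the bench's x. Point: centre of the four pins at shoulder-top height, where the plate's underside comes to lie; x along the bar, z up
- jar: bystander: glass jar with steel lid, 60 diameter x 85 high (mm), beyond the work. Origin: centre of its underside
- tape: bystander: grey roll of tape lying flat, 100 outer diameter, 76 inner, 25 high (mm), beyond the work. Origin: centre of its underside
Mind the look-alikes: they are no part of the job. Leave any pink look-alike of the part that bears rest_short_bed alone. What is meant by the part that bears long_c is not purple, and is the smaller of those in its own colour.

How it is judged:
By the outcome, as a careful person would: the job done as asked, in the order asked, and still so for the second after the job is handed in, with the robot touching nothing.
It also fails if it takes over 128 s, if anything falls off the work surface, if the arm or the gripper's body presses on something with over 40 N, if the wrist force passes 120 N, or if a joint passes its speed limit or range.

## Working session

There is one attempt and no reset: what is moved stays moved. The work goes in short steps, Python scripts to look and compute and a shell command to move; the robot and the scene stay as the last step left them, time stands still between calls to the robot, and variables do not carry over. Pictures are saved under pics/ and viewed, and the job is handed in when it is done.

```bash
ls; mkdir -p pics; python3 - <<'E'
from plant import bot
import cv2,numpy as np
print(bot.grasp_offset); s=bot.observe(); print(s)
for n in ["side","top","wrist"]:
    p,d=bot.camera(n); cv2.imwrite(f"pics/{n}0.png",p[:,:,::-1]); np.savez(f"{n}0.npz",p=p,d=d,**bot.camera_params(n)); print(n,bot.camera_params(n))
E
```

```text
pics
0.0187
{'time_s': 0.0, 'joints': array([-1.29983706,  0.38386376,  0.04385655,  1.59958626, -0.01790319,
        1.16119362, -0.04995746]), 'joint_velocities': array([ 2.74764167e-04,  1.41304458e-03,  9.31170745e-05,  6.19531493e-04,
       -4.14074532e-04,  9.76105817e-04,  6.16678655e-04]), 'joint_efforts': array([-1.84629330e-04, -4.33466220e+01,  1.02429919e+00, -2.49516714e+01,
        1.05077738e-02,  1.14267264e-02,  1.12080558e-07]), 'tcp_pos': array([0.23397452, 0.60541268, 0.22986325]), 'orientation': array([-1.69724660e-04,  1.83336622e-01,  9.83049295e-01, -1.31818761e-03]), 'force': array([ 0.94522595, -0.79494528, -0.14748375]), 'torque': array([ 0.05011574, -0.00085993,  0.00425611]), 'grip_width': 0.08505587864648917}
side {'camera_matrix': array([[420.83954921,   0.        , 256.84730987],
       [  0.        , 420.83954921, 186.52280356],
       [  0.        ,   0.        ,   1.        ]]), 'R': array([[ 0.82931636, -0.55876843, -0.00349486],
       [-0.36912323, -0.54313064, -0.7541599 ],
       [ 0.41950257,  0.62672718, -0.65668153]]), 't': array([-0.47324461,  0.23162162,  1.31922703])}
top {'camera_matrix': array([[383.30907515,   0.        , 246.18493814],
       [  0.        , 383.30907515, 194.57852235],
       [  0.        ,   0.        ,   1.        ]]), 'R': array([[ 0.02222823, -0.9997502 ,  0.00233335],
       [-0.97569181, -0.02220217, -0.21801964],
       [ 0.21801699,  0.00256956, -0.97594159]]), 't': array([-0.06109402,  0.53308419,  1.06001566])}
wrist {'camera_matrix': array([[287.0875538 ,   0.        , 257.11280746],
       [  0.        , 287.0875538 , 200.45258481],
       [  0.        ,   0.        ,   1.        ]]), 'R': array([[ 0.35911036,  0.93329228, -0.00229622],
       [ 0.88579891, -0.34005902,  0.31578498],
       [ 0.29393883, -0.11543565, -0.948828  ]]), 't': array([-0.64815484, -0.04219643,  0.38052182])}
```

View pics/top0.png

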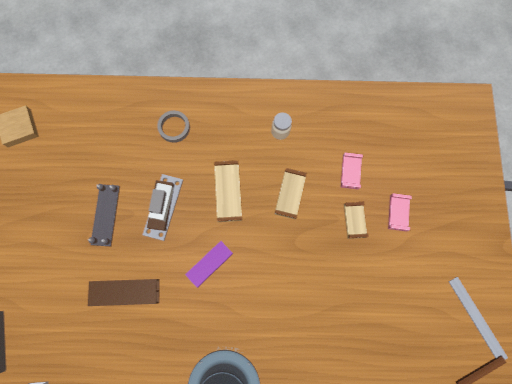

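View pics/side0.png

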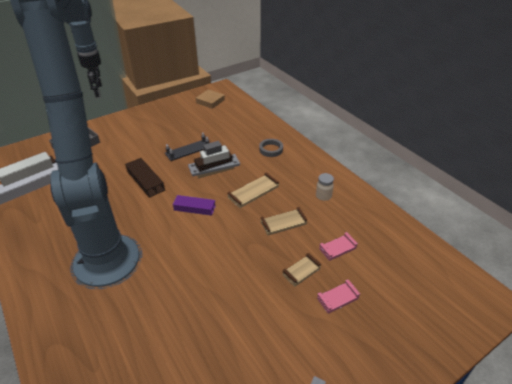

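View pics/wrist0.png

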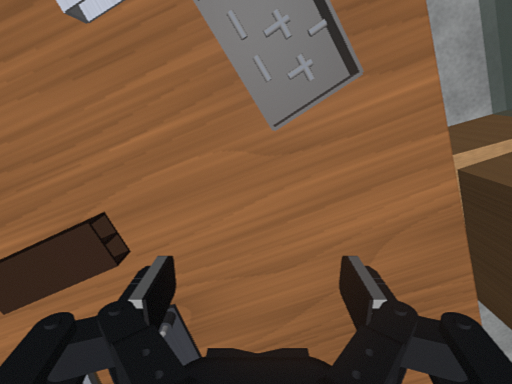

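```bash
cat > h.py <<'E'
import numpy as np,cv2
def world(d,K,R,t):
    v,u=np.mgrid[:d.shape[0],:d.shape[1]]
    c=np.stack([(u-K[0,2])/K[0,0]*d,(v-K[1,2])/K[1,1]*d,d],-1)
    return (c-t)@R   # R^T(c-t)
def ray(uv,K,R,t,z):
    uv=np.atleast_2d(np.asarray(uv,float)); o=-R.T@t
    r=np.c_[(uv[:,0]-K[0,2])/K[0,0],(uv[:,1]-K[1,2])/K[1,1],np.ones(len(uv))]@R
    return o+r*((z-o[2])/r[:,2])[:,None]
def proj(P,K,R,t):
    c=np.atleast_2d(P)@R.T+t; q=c@K.T; return q[:,:2]/q[:,2:]
def rect(xy):
    (c,s,a)=cv2.minAreaRect((np.asarray(xy)*1000).astype(np.float32))
    if s[0]<s[1]: s=s[::-1]; a-=90
    a=(a+90)%180-90
    return np.array(c),np.array(s),a
E
python3 - <<'E'
from h import *
z=np.load('top0.npz'); d=z['d'];K,R,t=z['camera_matrix'],z['R'],z['t']
W=world(d,K,R,t); hsv=cv2.cvtColor(z['p'],cv2.COLOR_RGB2HSV)
tab=W[100:300,40:470]
print(np.median(tab[...,2]), [np.round(W[v,u],3) for u,v in [(228,191),(291,193),(356,220),(104,214),(157,200),(162,207),(124,292),(209,264),(282,122),(173,127)]])
print([hsv[v,u] for u,v in [(228,191),(291,193),(356,220),(104,214),(157,200),(162,207)]])
m=((W[...,2]>0.007)&(W[...,2]<.2)).astype(np.uint8)
n,l,st,c=cv2.connectedComponentsWithStats(m)
for i in range(1,n):
    if st[i,4]<60: continue
    q=W[l==i]; print(np.round(c[i]),st[i,4],*[np.round(x,1) for x in rect(q[:,:2])],'zmax',np.round(np.percentile(q[:,2],[50,98]),3))
im=cv2.resize(z['p'][150:330,70:400,::-1],None,fx=2.4,fy=2.4,interpolation=cv2.INTER_CUBIC); cv2.imwrite('pics/topz.png',im)
E
```

```text
0.0009641294920573593 [array([0.553, 0.006, 0.019]), array([ 0.552, -0.185,  0.014]), array([ 0.473, -0.379,  0.018]), array([0.475, 0.377, 0.013]), array([0.498, 0.193, 0.131]), array([0.481, 0.181, 0.117]), array([0.251, 0.287, 0.044]), array([0.334, 0.054, 0.026]), array([ 0.754, -0.151,  0.081]), array([0.762, 0.189, 0.004])]
[array([ 20,  69, 229], dtype=uint8), array([ 20,  73, 217], dtype=uint8), array([ 20,  73, 218], dtype=uint8), array([131,  19, 107], dtype=uint8), array([  0,   0, 152], dtype=uint8), array([11, 34, 82], dtype=uint8)]
[ 17. 126.] 1133 [748.5 679.1] [106.1 102.9] 22.3 zmax [0.03  0.035]
[173. 126.] 441 [760.1 184.9] [98.1 97.2] -70.6 zmax [0.024 0.029]
[281. 126.] 436 [ 754.9 -152.2] [56.  55.5] -43.1 zmax [0.082 0.089]
[351. 170.] 661 [ 632.4 -371.8] [117.1  57.3] -6.1 zmax [0.016 0.03 ]
[228. 191.] 1466 [555.5   7.3] [185.4  74.2] 5.0 zmax [0.016 0.029]
[291. 193.] 1039 [ 551.5 -183.6] [145.   66.3] -13.1 zmax [0.016 0.029]
[162. 206.] 1484 [498.4 197.3] [190.2  67.2] -13.3 zmax [0.068 0.13 ]
[105. 215.] 1223 [475.1 376.1] [186.4  64.6] -3.0 zmax [0.011 0.047]
[399. 212.] 715 [ 501.1 -511. ] [107.1  57.5] -6.1 zmax [0.016 0.03 ]
[355. 220.] 705 [ 474.3 -377.8] [106.6  57.1] 4.8 zmax [0.016 0.03 ]
[209. 264.] 881 [335.5  53.8] [140.   50.2] -44.8 zmax [0.031 0.035]
[122. 292.] 1716 [250.4 293.3] [192.2  68. ] -86.8 zmax [0.042 0.046]
[  2. 344.] 247 [110.5 624.2] [162.1   6.3] 11.4 zmax [0.016 0.027]
[224. 369.] 1798 [55.9  2.4] [195.2  85.6] -88.9 zmax [0.017 0.176]
[483. 371.] 439 [  59.2 -710.6] [153.5  26.3] -61.4 zmax [0.012 0.017]
```

View pics/topz.png

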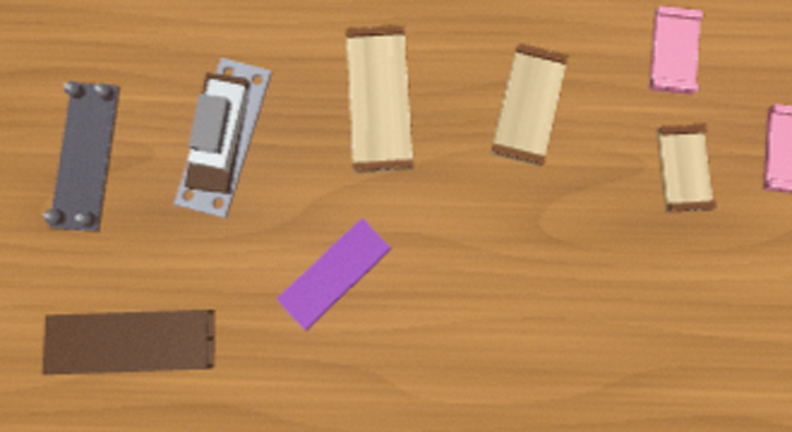

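```bash
python3 - <<'E'
from h import *
for n in ['top','side']:
    z=np.load(n+'0.npz'); d=z['d'];K,R,t=z['camera_matrix'],z['R'],z['t']
    W=world(d,K,R,t); hsv=cv2.cvtColor(z['p'],cv2.COLOR_RGB2HSV)
    reg=(np.hypot(W[...,0]-.498,W[...,1]-.197)<.13)
    for nm,lo,hi in [('short',.115,.14),('mid',.085,.11),('long',.055,.08),('plate',.028,.046)]:
        q=W[reg&(W[...,2]>lo)&(W[...,2]<hi)]; c,s,a=rect(q[:,:2]); print(n,nm,len(q),c.round(1),s.round(1),round(a,1),np.median(q[:,2]).round(3))
    # rect from noise-free edges: pixel contour
    for nm,m,h in [('short',reg&(W[...,2]>.115),.127),('plate',reg&(W[...,2]>.028),None)]:
        if h:
            cs,_=cv2.findContours(m.astype(np.uint8),0,1); c=max(cs,key=cv2.contourArea)[:,0]; print(nm,*rect(ray(c,K,R,t,h)[:,:2]))
E
```

```text
top short 289 [497.7 194.7] [62.4 33.2] -7.6 0.127
top mid 314 [502.4 190.9] [101.2  43.5] -10.0 0.098
top long 285 [498.1 196.6] [140.   56.3] -6.9 0.068
top plate 529 [498.1 196. ] [190.   65.1] -13.5 0.038
short [497.24237061 193.16444397] [62.90014267 35.5357132 ] -6.771476745605469
side short 134 [500.6 193.7] [64.1 39.4] -8.2 0.128
side mid 205 [504.7 192. ] [101.5  57.3] -11.0 0.098
side long 225 [501.1 195.4] [141.8  59.5] -9.3 0.068
side plate 344 [500.2 194.9] [191.6  72.7] -13.7 0.038
short [498.16586304 188.05406189] [65.32657623 52.97416687] -6.90692138671875
```

```bash
cat > go.py <<'E'
import sys
from h import *
from scipy.spatial.transform import Rotation as Ro
from plant import bot
# usage go.py x_mm y_mm z_mm yaw_deg(of object long axis)
x,y,zz,yaw=map(float,sys.argv[1:5])
s=bot.observe(); q=s['orientation']; R=Ro.from_quat([q[1],q[2],q[3],q[0]]).as_matrix()
h=np.degrees(np.arctan2(R[1,0],R[0,0])); e=(yaw-h+90)%180-90
dw=np.array([x,y,zz])/10-s['tcp_pos']*100
print('t %.2f'%s['time_s'],'tcp',(s['tcp_pos']*1000).round(1),'head %.2f'%h,'tilt',R[:,2].round(4),'F',s['force'].round(1),'w %.4f'%s['grip_width'],'j7 %.2f'%s['joints'][6])
print('SHIFT cm',(R.T@dw).round(2),'TURN',round(-np.radians(e),3))
E
python3 go.py 498 194.5 190 -7.5
```

```text
t 0.15 tcp [234.  605.6 230.2] head 158.87 tilt [-6.e-04 -2.e-03 -1.e+00] F [ 0.2 -0.5 -0.4] w 0.0860 j7 -0.05
SHIFT cm [-39.44 -28.82   4.08] TURN -0.238
```

```bash
R='import sys'; python3 -m handwheel '-39.4 -28.8 4.0 -0.238;-39.4 -28.8 4.0 -0.238;-39.4 -28.8 4.0 -0.238;-39.4 -28.8 4.0 -0.238;-39.4 -28.8 4.0 -0.238' 1 40; python3 go.py 498 194.5 190 -7.5
```

```text
time_s: 0.57
tcp_pos: [0.3471, 0.4296, 0.2137]
orientation: [-0.0, 0.065, 0.998, -0.0]
force: [0.6, -0.4, 0.5]
grip_width: 0.0856
t 0.57 tcp [347.1 429.6 213.7] head 172.53 tilt [-3.e-04 -4.e-04 -1.e+00] F [ 0.6 -0.4  0.5] w 0.0856 j7 0.49
SHIFT cm [-18.02 -21.34   2.38] TURN 0.001
```

```bash
python3 -m handwheel '-18 -21.3 2.4 0;-18 -21.3 2.4 0;-18 -21.3 2.4 0;-18 -21.3 2.4 0;-18 -21.3 2.4 0' >/dev/null; python3 go.py 498 194.5 101 -7.5
```

```text
t 0.98 tcp [459.1 254.9 196.1] head 172.52 tilt [-2.e-04  1.e-04 -1.e+00] F [ 1.4 -0.4  0. ] w 0.0856 j7 0.90
SHIFT cm [-4.65 -5.49  9.51] TURN 0.0
```

```bash
python3 -m handwheel '-4.6 -5.5 1 0;-4.6 -5.5 1 0;-4.6 -5.5 1 0;-4.6 -5.5 1 0' >/dev/null; python3 go.py 498 194.5 101 -7.5; python3 - <<'E'
from plant import bot
import cv2,numpy as np
c=bot.camera_params('wrist');p,d=bot.camera('wrist'); cv2.imwrite('pics/w1.png',p[:,:,::-1]); np.savez('w1.npz',p=p,d=d,**c)
E
```

```text
t 1.32 tcp [497.9 193.3 185.9] head 172.14 tilt [-9.0e-04 -1.1e-03 -1.0e+00] F [-0.5  0.7 -0.5] w 0.0852 j7 1.05
SHIFT cm [-0.    0.13  8.48] TURN -0.006
```

View pics/w1.png

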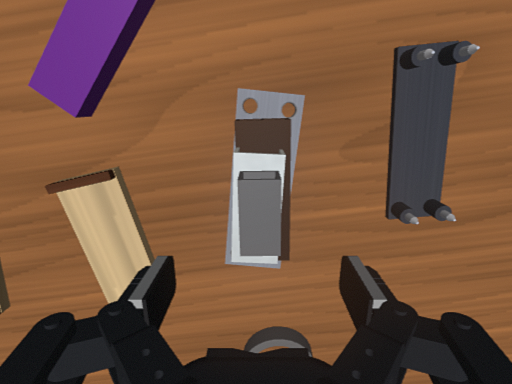

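The wrist view shows the short offcut (centre about 259,215) midway between the pads (160 and 360), in line. Descending.

```bash
python3 -m handwheel '0 0.1 4 0;0 0.1 7 0;0 0.1 8.5 0;0 0.1 8.5 0' 1 40 |tail -2; python3 go.py 498 194.5 101 -7.5;python3 -m handwheel '0 0 0 0;0 0 0 0;0 0 0 0;0 0 0 0;0 0 0 0' 0 40 |tail -2;  python3 go.py 498 194.5 101 -7.5
```

```text
force: [-0.8, -0.0, -1.1]
grip_width: 0.0853
t 1.70 tcp [492.4 198.5  97.3] head 172.77 tilt [-0.0085 -0.0032 -1.    ] F [-0.8 -0.  -1.1] w 0.0853 j7 1.08
SHIFT cm [-0.6  -0.33 -0.37] TURN 0.005
force: [-1.2, -0.4, 0.2]
grip_width: 0.0313
t 2.12 tcp [498.6 198.1 103.2] head 172.51 tilt [ 0.003   0.0018 -1.    ] F [-1.2 -0.4  0.2] w 0.0313 j7 1.08
SHIFT cm [ 0.01 -0.37  0.22] TURN 0.0
```

```bash
python3 -m handwheel '0 0 -2 0;0 0 -5 0;0 0 -9 0;0 0 -9 0' |tail -2; python3 go.py 474.3 -377.8 160 4.8
```

```text
force: [0.5, 1.2, 0.2]
grip_width: 0.0314
t 2.45 tcp [502.8 199.5 199.8] head 172.46 tilt [ 0.0138  0.0077 -0.9999] F [0.5 1.2 0.2] w 0.0314 j7 1.04
SHIFT cm [ -4.7  -57.64   3.49] TURN -0.215
```

```bash
python3 -m handwheel '-4.7 -57.6 2 -0.215;-4.7 -57.6 2 -0.215;-4.7 -57.6 2 -0.215;-4.7 -57.6 2 -0.215;-4.7 -57.6 2 -0.215' |tail -2; python3 go.py 474.3 -377.8 160 4.8
```

```text
force: [0.9, 0.3, 0.0]
grip_width: 0.0316
t 2.87 tcp [487.  -10.8 184.9] head -175.16 tilt [ 2.e-03  8.e-04 -1.e+00] F [0.9 0.3 0. ] w 0.0316 j7 1.65
SHIFT cm [  4.37 -36.47   2.46] TURN 0.001
```

```bash
python3 -m handwheel '4.4 -36.5 2.4 0;4.4 -36.5 2.4 0;4.4 -36.5 2.4 0;4.4 -36.5 2.4 0;4.4 -36.5 2.4 0' |tail -1; python3 go.py 474.3 -377.8 130 4.8
```

```text
grip_width: 0.0315
t 3.28 tcp [ 479.6 -218.7  171.4] head -175.17 tilt [ 2.2e-03  2.0e-04 -1.0e+00] F [ 1.   0.4 -0.8] w 0.0315 j7 2.14
SHIFT cm [  1.88 -15.81   4.13] TURN 0.0
```

```bash
python3 -m handwheel '1.9 -15.8 3 0;1.9 -15.8 3 0;1.9 -15.8 3 0;1.9 -15.8 3 0;1.9 -15.8 3 0' |tail -1; python3 go.py 474.3 -377.8 22 4.8;  python3 - <<'E'
from plant import bot
import cv2,numpy as np
c=bot.camera_params('wrist');p,d=bot.camera('wrist'); cv2.imwrite('pics/w2.png',p[:,:,::-1]); np.savez('w2.npz',p=p,d=d,**c)
E
python3 go.py 474.3 -377.8 22 4.8
```

```text
grip_width: 0.0311
t 3.70 tcp [ 469.7 -386.   140.6] head -175.84 tilt [-0.0018 -0.0084 -1.    ] F [-1.1 -1.7 -0.4] w 0.0311 j7 2.49
SHIFT cm [-0.55  0.89 11.85] TURN -0.011
t 3.75 tcp [ 471.  -381.9  140.6] head -175.70 tilt [-0.0015 -0.0041 -1.    ] F [-0.2  0.6 -0.7] w 0.0314 j7 2.49
SHIFT cm [-0.39  0.43 11.86] TURN -0.009
```

View pics/w2.png

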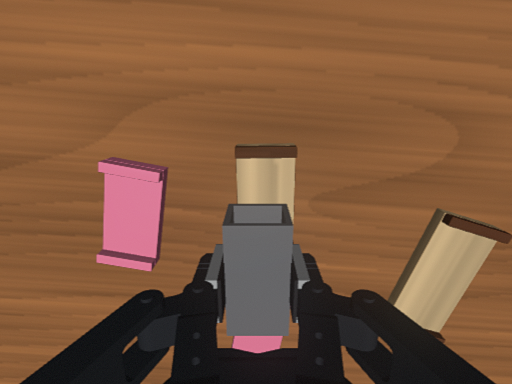

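The short offcut is held (257,270), in line with the plywood rest (265,185). Going down.

```bash
python3 -m handwheel '-0.2 0.3 4 -0.005;-0.2 0.3 8 -0.005;-0.2 0.3 10.5 -0.005;-0.2 0.3 10.8 -0.005;-0.2 0.3 10.8 -0.005' |tail -1; python3 -m handwheel '0 0 0 0;0 0 0 0' |tail -1;python3 go.py 474.3 -377.8 20 4.8
```

```text
grip_width: 0.031
grip_width: 0.0313
t 4.33 tcp [ 477.8 -373.8   35.4] head -174.87 tilt [ 0.0044 -0.0027 -1.    ] F [ 0.4 -0.9  0.3] w 0.0313 j7 2.56
SHIFT cm [ 0.39 -0.36  1.54] TURN 0.006
```

```bash
python3 -m handwheel '0 0 0.4 0;0 0 0.8 0;0 0 1.0 0;0 0 1.0 0;0 0 1.0 0' |tail -1; python3 go.py 474.3 -377.8 20 4.8;python3 -m handwheel '0 0 0 0;0 0 0 0;0 0 0 0;0 0 0 0' |tail -1;python3 go.py 474.3 -377.8 20 4.8
```

```text
grip_width: 0.0313
t 4.75 tcp [ 475.6 -372.5   22.6] head -174.89 tilt [-3.e-04  2.e-04 -1.e+00] F [ 0.8  0.4 -0.7] w 0.0313 j7 2.57
SHIFT cm [ 0.18 -0.52  0.26] TURN 0.005
grip_width: 0.0308
t 5.08 tcp [ 475.8 -372.7   22.7] head -174.89 tilt [ 0.e+00 -1.e-04 -1.e+00] F [-0.3 -0.1 -0.8] w 0.0308 j7 2.57
SHIFT cm [ 0.19 -0.5   0.27] TURN 0.005
```

```bash
python3 -m handwheel '0.1 -0.25 0 0;0.2 -0.5 0.05 0.005;0.2 -0.5 0.1 0.005;0.2 -0.5 0.15 0.005;0.2 -0.5 0.15 0.005' |tail -1;python3 go.py 474.3 -377.8 20 4.8;python3 -m handwheel '0 0 0.1 0;0 0 0.1 0' |tail -1;python3 go.py 474.3 -377.8 20 4.8
```

```text
grip_width: 0.0315
t 5.50 tcp [ 474.  -378.2   21.2] head -175.21 tilt [-1.e-04 -3.e-04 -1.e+00] F [0.2 0.2 0.3] w 0.0315 j7 2.58
SHIFT cm [-0.03  0.03  0.12] TURN -0.0
grip_width: 0.0311
t 5.67 tcp [ 474.1 -378.2   21.2] head -175.20 tilt [ 1.e-04  3.e-04 -1.e+00] F [-2.1  1.2  6.4] w 0.0311 j7 2.58
SHIFT cm [-0.02  0.03  0.12] TURN 0.0
```

Contact (6 N up at TCP 21.2 mm). Release and raise.

```bash
python3 -m handwheel '0 0 0 0;0 0 0 0;0 0 0 0;0 0 0 0;0 0 0 0' 1 |tail -2; python3 -m handwheel '0 0 -3 0;0 0 -7 0;0 0 -11 0;0 0 -14 0;0 0 -16 0' |tail -2; python3 - <<'E'
from plant import bot
import cv2,numpy as np
p,d=bot.camera('top'); cv2.imwrite('pics/t2.png',cv2.resize(p[150:280,230:420,::-1],None,fx=4,fy=4)); c=bot.camera_params('top');np.savez('t2.npz',p=p,d=d,**c)
E
python3 go.py 502.4 191 150 -10
```

```text
force: [0.3, 0.0, -0.3]
grip_width: 0.0856
force: [0.5, -1.1, -0.2]
grip_width: 0.0853
t 6.55 tcp [ 477.3 -380.7  187.6] head -175.21 tilt [ 0.0098 -0.0056 -0.9999] F [ 1.  -1.5  1.8] w 0.0853 j7 2.47
SHIFT cm [-7.25 56.78  3.47] TURN 0.258
```

View pics/t2.png

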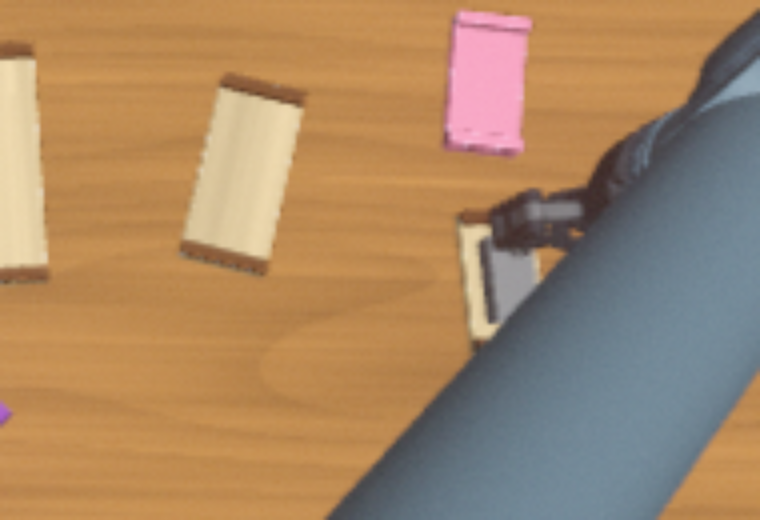

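The short offcut lies on its rest (about 510,280 in the crop), partly hidden by the arm; I'll check it once the arm is back at the stack.

```bash
python3 -m handwheel '-7.2 56.8 3 0.258;-7.2 56.8 3 0.258;-7.2 56.8 3 0.258;-7.2 56.8 3 0.258;-7.2 56.8 3 0.258' 1|tail -1; python3 go.py 502.4 191 160 -10
```

```text
grip_width: 0.0855
t 6.97 tcp [ 482.3 -173.1  169.2] head 170.00 tilt [-1.e-04  2.e-04 -1.e+00] F [ 0.7 -0.2 -0. ] w 0.0855 j7 1.80
SHIFT cm [ 4.35 36.21  0.93] TURN 0.0
```

```bash
python3 -m handwheel '4.4 36.2 1 0;4.4 36.2 1 0;4.4 36.2 1 0;4.4 36.2 1 0;4.4 36.2 1 0' |tail -1; python3 go.py 502.4 191 160 -10
```

```text
grip_width: 0.0854
t 7.38 tcp [493.4  35.  163.8] head 170.03 tilt [ 2.e-04  4.e-04 -1.e+00] F [ 0.8  0.6 -0.9] w 0.0854 j7 1.33
SHIFT cm [ 1.81 15.52  0.38] TURN 0.001
```

```bash
python3 -m handwheel '1.8 15.5 0 0;1.8 15.5 0 0;1.8 15.5 0 0;1.8 15.5 0 0;1.8 15.5 0 0' |tail -1;python3 -m handwheel '0 0 0 0;0 0 0 0;0 0 0 0;0 0 0 0' |tail -1;  python3 - <<'E'
from plant import bot
from h import *
for n in ['wrist','top']:
    c=bot.camera_params(n);p,d=bot.camera(n); cv2.imwrite(f'pics/{n}3.png',p[:,:,::-1]); np.savez(n+'3.npz',p=p,d=d,**c)
K,R,t=c['camera_matrix'],c['R'],c['t']
W=world(d,K,R,t); reg=np.hypot(W[...,0]-.474,W[...,1]+.378)<.08
q=W[reg&(W[...,2]>.035)&(W[...,2]<.06)]; print('short',len(q),*rect(q[:,:2]),np.median(q[:,2]))
cv2.imwrite('pics/t3z.png',cv2.resize(p[150:280,100:420,::-1],None,fx=2.4,fy=2.4))
E
python3 go.py 502.4 191 71 -10
```

```text
grip_width: 0.0852
grip_width: 0.0857
short 252 [ 473.69421387 -377.52471924] [62.56766129 33.74223328] 4.913284778594971 0.0452152925224711
t 8.23 tcp [503.1 187.1 163.9] head 169.87 tilt [-1.e-04 -3.e-04 -1.e+00] F [-0.1  0.  -0.1] w 0.0855 j7 1.06
SHIFT cm [0.14 0.38 9.29] TURN -0.002
```

View pics/wrist3.png

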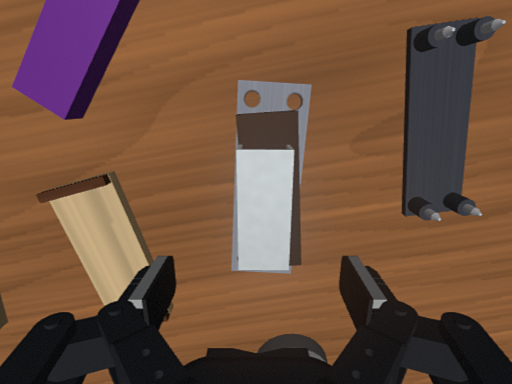

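View pics/t3z.png

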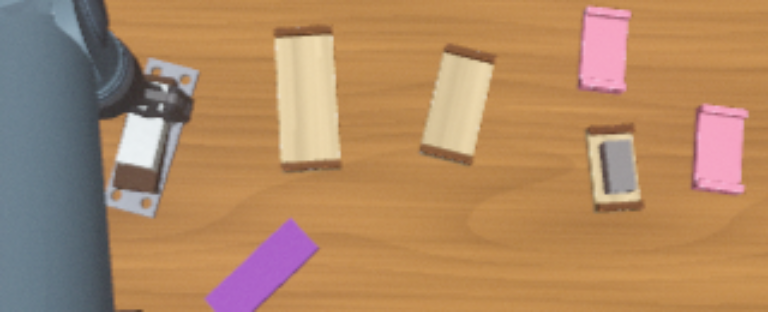

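Short offcut measured within 1 mm and 0.2° of its rest's middle. In the wrist view the white channel (265,210) is just right of the pad centre (259), matching the 4 mm shift computed. Descending.

```bash
python3 -m handwheel '0.1 0.4 3 0;0.1 0.4 6 0;0.1 0.4 8 0;0.1 0.4 9.1 0;0.1 0.4 9.1 0' |tail -1;python3 -m handwheel '0 0 0 0;0 0 0 0;0 0 0 0' |tail -1; python3 go.py 502.4 191 71 -10;python3 -m handwheel '0 0 0 0;0 0 0 0;0 0 0 0;0 0 0 0;0 0 0 0' 0 40 |tail -2;  python3 go.py 502.4 191 71 -10
```

```text
grip_width: 0.0858
grip_width: 0.0852
t 8.90 tcp [504.2 193.4  74.6] head 170.02 tilt [ 0.0031  0.0017 -1.    ] F [ 0.3 -0.2  0.4] w 0.0852 j7 1.11
SHIFT cm [ 0.14 -0.27  0.36] TURN 0.0
force: [1.1, -0.4, 2.4]
grip_width: 0.0414
t 9.32 tcp [503.2 193.2  73.5] head 170.04 tilt [ 1.1e-03  6.0e-04 -1.0e+00] F [ 1.1 -0.4  2.4] w 0.0414 j7 1.11
SHIFT cm [ 0.04 -0.23  0.25] TURN 0.001
```

```bash
python3 -m handwheel '0 0 -1 0;0 0 -3 0;0 0 -6 0;0 0 -8 0;0 0 -8 0' |tail -2; python3 go.py 551.5 -183.6 130 -13.1
```

```text
force: [1.4, 0.4, -0.0]
grip_width: 0.0412
t 9.73 tcp [506.1 194.2 158. ] head 170.02 tilt [ 0.0081  0.0046 -1.    ] F [ 1.4  0.4 -0. ] w 0.0412 j7 1.06
SHIFT cm [-11.   -36.44   2.66] TURN 0.054
```

```bash
python3 -m handwheel '-11 -36.4 1 0.054;-11 -36.4 1 0.054;-11 -36.4 1 0.054;-11 -36.4 1 0.054;-11 -36.4 1 0.054' |tail -2; python3 go.py 551.5 -183.6 130 -13.1
```

```text
force: [1.2, 0.5, 0.2]
grip_width: 0.0418
t 10.15 tcp [526.6 -15.5 146.9] head 166.99 tilt [-1.1e-03  2.0e-04 -1.0e+00] F [1.2 0.5 0.2] w 0.0418 j7 1.43
SHIFT cm [ -6.21 -15.82   1.69] TURN 0.002
```

```bash
python3 -m handwheel '-6.2 -15.8 1.7 0;-6.2 -15.8 1.7 0;-6.2 -15.8 1.7 0;-6.2 -15.8 1.7 0;-6.2 -15.8 1.7 0' |tail -1;python3 -m handwheel '0 0 0 0;0 0 0 0;0 0 0 0;0 0 0 0' |tail -1; python3 go.py 551.5 -183.6 28 -13.1;  python3 - <<'E'
from plant import bot
from h import *
for n in ['wrist']:
    c=bot.camera_params(n);p,d=bot.camera(n); cv2.imwrite(f'pics/{n}4.png',p[:,:,::-1])
E
```

```text
grip_width: 0.0414
grip_width: 0.0416
t 10.90 tcp [ 552.4 -178.7  130. ] head 167.18 tilt [-7.0e-04  1.7e-03 -1.0e+00] F [ 0.1  0.6 -0.8] w 0.0416 j7 1.80
SHIFT cm [-0.03 -0.51 10.2 ] TURN 0.005
```

View pics/wrist4.png

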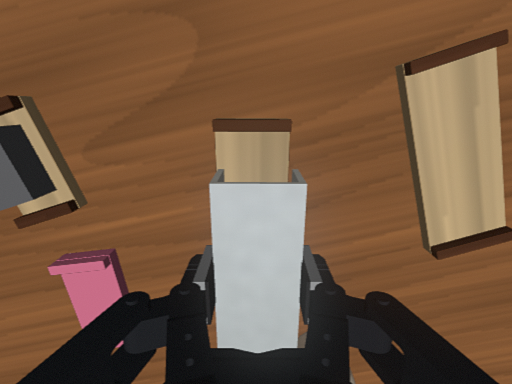

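The white channel (258,265) is held level above the middle rest (252,155). Lowering.

```bash
python3 -m handwheel '0 -0.5 3 0.005;0 -0.5 6 0.005;0 -0.5 8.5 0.005;0 -0.5 10 0.005;0 -0.5 10 0.005' |tail -1;python3 -m handwheel '0 0 0 0;0 0 0 0;0 0 0 0;0 0 0 0' |tail -1; python3 go.py 551.5 -183.6 21.5 -13.1
```

```text
grip_width: 0.0415
grip_width: 0.0413
t 11.70 tcp [ 552.6 -186.8   32.1] head 166.68 tilt [ 3.3e-03 -5.0e-04 -1.0e+00] F [-0.3 -0.4 -0.9] w 0.0413 j7 1.88
SHIFT cm [0.19 0.29 1.06] TURN -0.004
```

```bash
python3 -m handwheel '0.1 0.2 0.4 0;0.1 0.2 0.8 0;0.1 0.2 0.9 0;0.1 0.2 0.9 0;0.1 0.2 0.9 0' |tail -1; python3 go.py 551.5 -183.6 21.5 -13.1;python3 -m handwheel '0 0 0.1 0;0 0 0.2 0;0 0 0.2 0' |tail -1; python3 go.py 551.5 -183.6 21.5 -13.1
```

```text
grip_width: 0.0411
t 12.12 tcp [ 550.7 -183.9   21.6] head 166.68 tilt [-0.e+00  8.e-04 -1.e+00] F [-0.4  1.8  2.9] w 0.0411 j7 1.88
SHIFT cm [-0.07  0.05  0.01] TURN -0.004
grip_width: 0.0414
t 12.37 tcp [ 550.7 -184.    21.5] head 166.67 tilt [-6.0e-04  2.3e-03 -1.0e+00] F [-5.   3.7 14.8] w 0.0414 j7 1.89
SHIFT cm [-0.07  0.05  0.  ] TURN -0.004
```

Down (15 N). Release, rise, and return to the stack for the bronze tube.

```bash
python3 -m handwheel '0 0 -0.2 0;0 0 -0.2 0;0 0 -0.2 0;0 0 -0.2 0;0 0 -0.2 0' 1 |tail -2; python3 -m handwheel '0 0 -3 0;0 0 -6 0;0 0 -10 0;0 0 -13 0;0 0 -13 0' |tail -2; python3 go.py 499 196 140 -7.5
```

```text
force: [-0.1, -0.7, -0.9]
grip_width: 0.0854
force: [0.7, -0.5, 0.7]
grip_width: 0.085
t 13.20 tcp [ 555.6 -186.7  158.4] head 166.62 tilt [ 0.0131 -0.0028 -0.9999] F [ 0.7 -0.5  0.7] w 0.0850 j7 1.79
SHIFT cm [14.38 35.92  1.66] TURN -0.103
```

```bash
python3 -m handwheel '14.4 35.9 1 -0.103;14.4 35.9 1 -0.103;14.4 35.9 1 -0.103;14.4 35.9 1 -0.103;14.4 35.9 1 -0.103' |tail -1; python3 go.py 499 196 140 -7.5
```

```text
grip_width: 0.0856
t 13.62 tcp [518.7  23.1 145.4] head 172.52 tilt [-5.e-04 -1.e-04 -1.e+00] F [0.4 0.2 0.8] w 0.0856 j7 1.44
SHIFT cm [ 4.21 16.89  0.54] TURN 0.0
```

```bash
python3 -m handwheel '4.2 16.9 0 0;4.2 16.9 0 0;4.2 16.9 0 0;4.2 16.9 0 0;4.2 16.9 0 0' |tail -1;python3 -m handwheel '0 0 0 0;0 0 0 0;0 0 0 0;0 0 0 0' |tail -1;  python3 - <<'E'
from plant import bot
from h import *
for n in ['wrist','top']:
    c=bot.camera_params(n);p,d=bot.camera(n); cv2.imwrite(f'pics/{n}5.png',p[:,:,::-1]); np.savez(n+'5.npz',p=p,d=d,**c)
    K,R,t=c['camera_matrix'],c['R'],c['t']
    W=world(d,K,R,t)
    for nm,x,y,r,lo,hi in [('mid',.5515,-.1836,.08,.035,.06),('short',.474,-.378,.07,.035,.06),('long',.499,.196,.09,.06,.074),('plate',.499,.196,.12,.032,.043)]:
        m=(np.hypot(W[...,0]-x,W[...,1]-y)<r)&(W[...,2]>lo)&(W[...,2]<hi)
        nn,l,st,cc=cv2.connectedComponentsWithStats(m.astype(np.uint8))
        if nn<2: continue
        q=W[l==1+st[1:,4].argmax()]; cen,s,a=rect(q[:,:2]); print(n,nm,len(q),cen.round(1),s.round(1),round(a,2),np.median(q[:,2]))
E
python3 go.py 499 196 43 -7.5
```

```text
grip_width: 0.0856
grip_width: 0.0852
wrist long 9973 [499.8 198.9] [140.6  50.3] -6.3 0.0670827560435033
wrist plate 2515 [451.4 207.9] [91.7 64. ] -13.46 0.037128541999656976
top mid 477 [ 550.4 -184.1] [101.2  42.1] -13.81 0.04551455037818885
top short 254 [ 473.7 -377.4] [62.2 33.6] 2.36 0.04509037826343848
top long 512 [470.2 202.2] [83.  51.4] -7.12 0.06766365469158285
top plate 261 [461.  205.5] [113.5  65.3] -13.52 0.03772934388214561
t 14.47 tcp [500.4 192.2 145.9] head 172.34 tilt [-1.e-04 -7.e-04 -1.e+00] F [-0.1  0.4  0.1] w 0.0854 j7 1.10
SHIFT cm [ 0.19  0.37 10.29] TURN -0.003
```

View pics/wrist5.png

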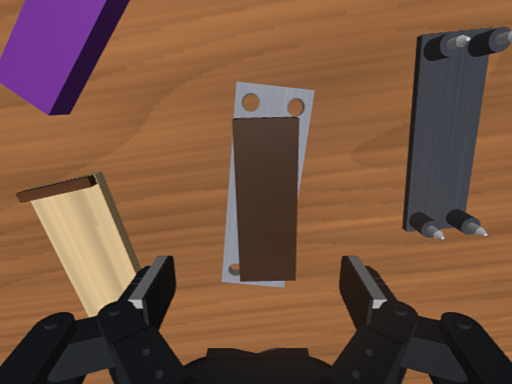

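Mid offcut is on its rest within 1.5 mm. Bronze tube centred in wrist view at about (267,200). Descend and grip.

```bash
python3 go.py 499.5 198 42 -6.4; python3 -m handwheel '0.2 0.5 3 -0.018;0.2 0.5 6 -0.018;0.2 0.5 8.5 -0.018;0.2 0.5 10 -0.018;0.2 0.5 10.2 -0.018' |tail -1;python3 -m handwheel '0 0 0 0;0 0 0 0;0 0 0 0;0 0 0 0' |tail -1; python3 go.py 499.5 198 42 -6.4;python3 -m handwheel '0 0 0 0;0 0 0 0;0 0 0 0;0 0 0 0;0 0 0 0' 0 50 |tail -2;  python3 go.py 499.5 198 42 -6.4
```

```text
t 14.47 tcp [500.4 192.2 145.9] head 172.34 tilt [-1.e-04 -7.e-04 -1.e+00] F [-0.1  0.4  0.1] w 0.0854 j7 1.10
SHIFT cm [ 0.17  0.57 10.39] TURN -0.022
grip_width: 0.0852
grip_width: 0.0859
t 15.22 tcp [500.  200.2  45.6] head 173.58 tilt [ 0.0028  0.0016 -1.    ] F [-0.   0.5 -0. ] w 0.0859 j7 1.17
SHIFT cm [ 0.03 -0.23  0.36] TURN -0.0
force: [0.2, -0.2, 4.0]
grip_width: 0.0488
t 15.63 tcp [499.3 200.2  44.7] head 173.60 tilt [ 1.3e-03  8.0e-04 -1.0e+00] F [ 0.2 -0.2  4. ] w 0.0488 j7 1.17
SHIFT cm [-0.05 -0.22  0.27] TURN 0.0
```

```bash
python3 -m handwheel '0 0 -1 0;0 0 -3 0;0 0 -6 0;0 0 -8 0;0 0 -8 0' |tail -2; python3 go.py 555.5 7.3 110 5
```

```text
force: [1.1, 0.3, -0.6]
grip_width: 0.049
t 16.05 tcp [501.9 200.9 128.8] head 173.57 tilt [ 0.0075  0.0043 -1.    ] F [ 1.1  0.3 -0.6] w 0.0490 j7 1.12
SHIFT cm [ -7.49 -18.65   1.83] TURN -0.2
```

```bash
python3 -m handwheel '-7.5 -18.6 1 -0.2;-7.5 -18.6 1 -0.2;-7.5 -18.6 1 -0.2;-7.5 -18.6 1 -0.2;-7.5 -18.6 1 -0.2' |tail -1;python3 -m handwheel '0 0 0 0;0 0 0 0;0 0 0 0;0 0 0 0;0 0 0 0' |tail -1; python3 go.py 555.5 7.3 28 5;  python3 - <<'E'
from plant import bot
from h import *
for n in ['wrist']:
    c=bot.camera_params(n);p,d=bot.camera(n); cv2.imwrite(f'pics/{n}6.png',p[:,:,::-1])
E
```

```text
grip_width: 0.0489
grip_width: 0.0488
t 16.88 tcp [551.8   8.9 113.6] head -174.74 tilt [-1.1e-03  8.0e-04 -1.0e+00] F [-0.2  0.  -1.2] w 0.0488 j7 1.73
SHIFT cm [-0.36 -0.2   8.56] TURN 0.005
```

View pics/wrist6.png

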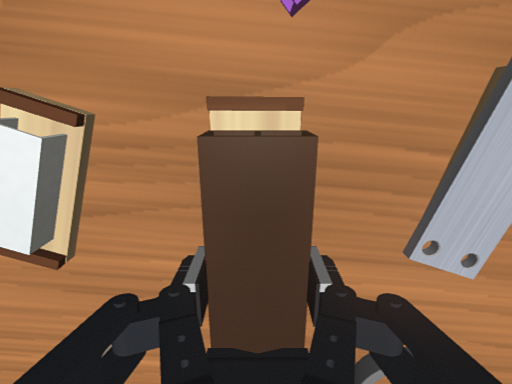

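The bronze tube (258,240) is held level in line with the long rest (255,115). Lowering.

```bash
python3 -m handwheel '-0.3 -0.2 3 0.005;-0.3 -0.2 6 0.005;-0.3 -0.2 7.5 0.005;-0.3 -0.2 8 0.005;-0.3 -0.2 8 0.005' |tail -1;python3 -m handwheel '0 0 0 0;0 0 0 0;0 0 0 0;0 0 0 0;0 0 0 0' |tail -1; python3 go.py 555.5 7.3 22.7 5
```

```text
grip_width: 0.0489
grip_width: 0.0491
t 17.77 tcp [556.3   4.9  35. ] head -175.23 tilt [ 1.7e-03  3.0e-04 -1.0e+00] F [-0.2 -0.4 -0.5] w 0.0491 j7 1.78
SHIFT cm [0.06 0.25 1.23] TURN -0.004
```

```bash
python3 -m handwheel '0 0.2 0.4 0;0 0.2 0.8 0;0 0.2 1.0 0;0 0.2 1.0 0;0 0.2 1.0 0' |tail -1; python3 go.py 555.5 7.3 22.7 5;python3 -m handwheel '0 0 0.1 0;0 0 0.2 0;0 0 0.2 0' |tail -1; python3 go.py 555.5 7.3 22.7 5
```

```text
grip_width: 0.049
t 18.18 tcp [555.    6.7  23.5] head -175.23 tilt [-1.e-03 -2.e-04 -1.e+00] F [ 0.7 -0.5 -1. ] w 0.0490 j7 1.78
SHIFT cm [-0.06  0.05  0.08] TURN -0.004
grip_width: 0.0485
t 18.43 tcp [555.6   6.7  22.7] head -175.24 tilt [-2.e-04  3.e-04 -1.e+00] F [-1.6 -0.2  3.1] w 0.0485 j7 1.79
SHIFT cm [0.   0.06 0.  ] TURN -0.004
```

```bash
python3 -m handwheel '0 0 0 0;0 0 0 0;0 0 0 0;0 0 0 0;0 0 0 0' 1 |tail -2; python3 -m handwheel '0 0 -3 0;0 0 -6 0;0 0 -10 0;0 0 -13 0;0 0 -14 0' |tail -2; python3 go.py 499 196 170 -13.5
```

```text
force: [-0.0, -0.4, 0.4]
grip_width: 0.0853
force: [1.5, 0.4, -0.2]
grip_width: 0.0851
t 19.27 tcp [559.    6.7 167.4] head -175.26 tilt [ 0.0094  0.0015 -1.    ] F [ 1.5  0.4 -0.2] w 0.0851 j7 1.69
SHIFT cm [ 4.42 19.37 -0.29] TURN 0.318
```

```bash
python3 -m handwheel '4.4 19.4 0 0.318;4.4 19.4 0 0.318;4.4 19.4 0 0.318;4.4 19.4 0 0.318;4.4 19.4 0 0.318' |tail -1;python3 -m handwheel '0 0 0 0;0 0 0 0;0 0 0 0;0 0 0 0;0 0 0 0' |tail -1;  python3 - <<'E'
from plant import bot
from h import *
for n in ['wrist','top']:
    c=bot.camera_params(n);p,d=bot.camera(n); cv2.imwrite(f'pics/{n}7.png',p[:,:,::-1]); np.savez(n+'7.npz',p=p,d=d,**c)
    K,R,t=c['camera_matrix'],c['R'],c['t']
    W=world(d,K,R,t)
    for nm,x,y,r,lo,hi in [('long',.5555,.0073,.085,.035,.06),('plate',.499,.196,.12,.030,.045),('jig',.475,.376,.12,.005,.015)]:
        m=(np.hypot(W[...,0]-x,W[...,1]-y)<r)&(W[...,2]>lo)&(W[...,2]<hi)
        nn,l,st,cc=cv2.connectedComponentsWithStats(m.astype(np.uint8))
        if nn<2: continue
        q=W[l==1+st[1:,4].argmax()]; cen,s,a=rect(q[:,:2]); print(n,nm,len(q),cen.round(1),s.round(1),round(a,2),np.median(q[:,2]))
E
python3 go.py 499 196 15 -13.5
```

```text
grip_width: 0.085
grip_width: 0.0853
wrist long 4246 [536.6   5.2] [100.1  52.4] 4.77 0.044940341849229494
wrist plate 11882 [499.8 196.3] [190.5  64.2] -13.4 0.03706057545843222
wrist jig 10580 [475.6 375.2] [186.5  62. ] -2.5 0.010082170706432652
top long 780 [555.4   6.7] [141.1  50. ] 4.63 0.0454428616887037
top plate 752 [456.9 206.5] [104.9  65.6] -13.41 0.03756189324018228
top jig 3 [454.8 482.3] [4.1 1.8] -42.44 0.00538944305700771
t 20.20 tcp [495.9 194.7 161.9] head 166.36 tilt [-1.e-04 -5.e-04 -1.e+00] F [-0.7 -0.6  0.3] w 0.0854 j7 0.98
SHIFT cm [-0.26  0.21 14.69] TURN -0.002
```

View pics/wrist7.png

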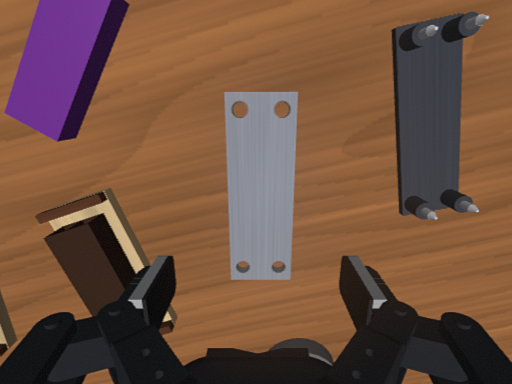

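View pics/top7.png

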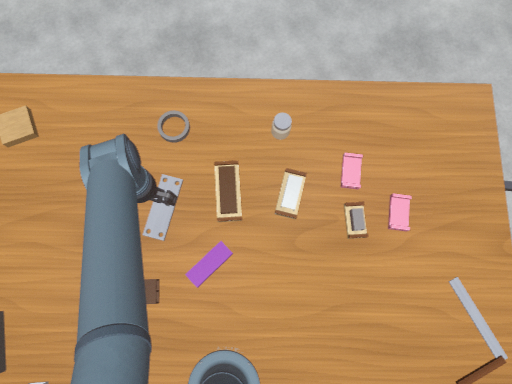

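All three offcuts lie on their rests (top view 228,190; 291,193; 357,220). The plate is centred under the gripper (262,185). Now a finer jig angle from the pins.

```bash
python3 - <<'E'
from h import *
for f in ['wrist7','top0']:
    z=np.load(f+'.npz'); d=z['d'];K,R,t=z['camera_matrix'],z['R'],z['t']; W=world(d,K,R,t)
    g=(np.hypot(W[...,0]-.475,W[...,1]-.376)<.12)
    for lo,hi in [(.031,.036),(.04,.056)]:
        m=g&(W[...,2]>lo)&(W[...,2]<hi)
        q=W[m][:,:2]*1000
        if len(q)<8: continue
        a0=np.radians(-2.8); U=np.c_[np.cos(a0),np.sin(a0)],
        P=[]
        rel=q-[475.4,375.6]; lx=rel@[np.cos(a0),np.sin(a0)]; ly=rel@[-np.sin(a0),np.cos(a0)]
        for sx in(-1,1):
            for sy in(-1,1):
                k=(np.abs(lx-80*sx)<14)&(np.abs(ly-19*sy)<14)
                P.append([80*sx,19*sy,np.median(lx[k]),np.median(ly[k]),k.sum()])
        P=np.array(P); print(f,lo); print(P.round(1)); 
        # angle correction
        print('dang',np.degrees(((P[2:,3]-P[:2,3])/160).mean()).round(2),'off',(P[:,2:4]-P[:,:2]).mean(0).round(2))
    # jig bar edges
# hole centres of plate in wrist
z=np.load('wrist7.npz');K,R,t=z['camera_matrix'],z['R'],z['t'];W=world(z['d'],K,R,t)
pl=(np.hypot(W[...,0]-.4998,W[...,1]-.1963)<.12)&(W[...,2]>.033)&(W[...,2]<.042)
cs,hi=cv2.findContours(pl.astype(np.uint8),cv2.RETR_CCOMP,1)
H=[]
for c,h in zip(cs,hi[0]):
    if h[3]>=0 and cv2.contourArea(c)>40: 
        (x,y),_,_=cv2.minAreaRect(c); w=ray([[x,y]],K,R,t,.037)[0]*1000; H.append(w[:2]); print('hole',w.round(1))
H=np.array(H); print(H.mean(0))
E
```

```text
wrist7 0.031
[[-80.  -19.  -78.7 -22.8 312. ]
 [-80.   19.  -78.7  14.8 338. ]
 [ 80.  -19.   77.2 -21.8 190. ]
 [ 80.   19.   77.3  15.6 204. ]]
dang 0.34 off [-0.74 -3.55]
wrist7 0.04
[[-80.  -19.  -79.2 -21.9 142. ]
 [-80.   19.  -79.6  15.7 169. ]
 [ 80.  -19.   78.5 -21.   94. ]
 [ 80.   19.   78.4  16.6 103. ]]
dang 0.33 off [-0.47 -2.63]
top0 0.031
[[-80.  -19.  -81.8 -24.2  16. ]
 [-80.   19.  -78.7  14.4  18. ]
 [ 80.  -19.   76.5 -22.1  13. ]
 [ 80.   19.   77.7  17.3  13. ]]
dang 0.89 off [-1.57 -3.64]
top0 0.04
[[-80.  -19.  -80.9 -21.8   9. ]
 [-80.   19.  -80.7  16.2   9. ]
 [ 80.  -19.   78.2 -21.    9. ]
 [ 80.   19.   78.   17.7   8. ]]
dang 0.41 off [-1.31 -2.24]
hole [579.8 196.3  37. ]
hole [571.3 159.9  37. ]
hole [425.9 233.2  37. ]
hole [417.1 196.9  37. ]
[498.49911174 196.57638112]
```

```bash
python3 go.py 475.5 376 165 -2.5
```

```text
t 20.20 tcp [495.9 194.7 161.9] head 166.36 tilt [-1.e-04 -5.e-04 -1.e+00] F [-0.7 -0.6  0.3] w 0.0854 j7 0.98
SHIFT cm [ 6.26 17.14 -0.32] TURN -0.194
```

```bash
python3 -m handwheel '6.3 17.1 0 -0.194;6.3 17.1 0 -0.194;6.3 17.1 0 -0.194;6.3 17.1 0 -0.194;6.3 17.1 0 -0.194' |tail -1;python3 -m handwheel '0 0 0 0;0 0 0 0;0 0 0 0;0 0 0 0;0 0 0 0' |tail -1;  python3 - <<'E'
from plant import bot
from h import *
for n in ['wrist']:
    c=bot.camera_params(n);p,d=bot.camera(n); cv2.imwrite(f'pics/{n}8.png',p[:,:,::-1]); np.savez(n+'8.npz',p=p,d=d,**c)
    K,R,t=c['camera_matrix'],c['R'],c['t']
    W=world(d,K,R,t)
    for nm,x,y,r,lo,hi in [('jig',.475,.376,.12,.007,.015),('plate',.499,.196,.12,.030,.045)]:
        m=(np.hypot(W[...,0]-x,W[...,1]-y)<r)&(W[...,2]>lo)&(W[...,2]<hi)
        nn,l,st,cc=cv2.connectedComponentsWithStats(m.astype(np.uint8))
        q=W[l==1+st[1:,4].argmax()]; cen,s,a=rect(q[:,:2]); print(n,nm,len(q),cen.round(1),s.round(1),round(a,2),np.median(q[:,2]))
    g=(np.hypot(W[...,0]-.475,W[...,1]-.376)<.12)
    m=g&(W[...,2]>.0515)&(W[...,2]<.056)
    nn,l,st,cc=cv2.connectedComponentsWithStats(m.astype(np.uint8))
    for i in range(1,nn):
        if st[i,4]>3: print('pin',(W[l==i].mean(0)*1000).round(1),st[i,4])
    m=g&(W[...,2]>.0330)&(W[...,2]<.0352)
    nn,l,st,cc=cv2.connectedComponentsWithStats(m.astype(np.uint8))
    for i in range(1,nn):
        if st[i,4]>30:
            (ccn,ss,_)=cv2.minAreaRect((W[l==i][:,:2]*1000).astype(np.float32)); print('shoulder',np.round(ccn,1),np.round(ss,1),st[i,4])
E
python3 go.py 475.5 376 165 -2.5
```

```text
grip_width: 0.0855
grip_width: 0.0855
wrist jig 8508 [475.3 375.2] [185.   60.1] -2.54 0.010076201930267786
wrist plate 11464 [499.7 196.5] [191.2  65.6] -13.42 0.036973657491217796
pin [396.8 397.7  52.6] 15
pin [395.  359.6  52.8] 15
pin [554.2 353.   52.4] 8
pin [556.  390.4  52.6] 8
shoulder [394.9 360. ] [17.1 17.1] 232
shoulder [396.5 397.7] [17.1 17.1] 219
shoulder [553.4 352.9] [17.4 16.2] 124
shoulder [555.  390.5] [15.8 17.2] 124
t 21.08 tcp [474.9 375.3 162.1] head 177.47 tilt [ 1.e-04 -6.e-04 -1.e+00] F [-0.2 -0.2  0.4] w 0.0853 j7 0.88
SHIFT cm [-0.06  0.08 -0.29] TURN -0.001
```

View pics/wrist8.png

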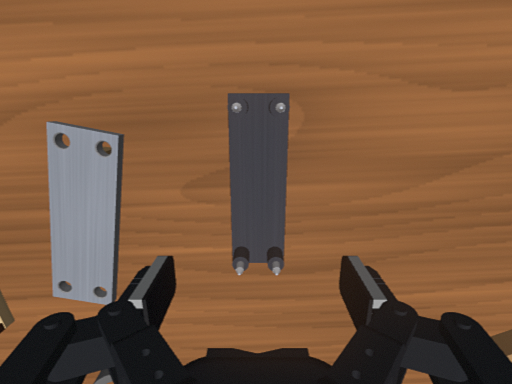

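Jig centred (258,180) in view: centre (475.3, 375.2) mm, −2.5°; plate (499.7, 196.4), −13.4°. Back to the plate.

```bash
python3 go.py 499.7 196.4 160 -13.4
```

```text
t 21.08 tcp [474.9 375.3 162.1] head 177.47 tilt [ 1.e-04 -6.e-04 -1.e+00] F [-0.2 -0.2  0.4] w 0.0853 j7 0.88
SHIFT cm [ -3.27 -17.76   0.22] TURN 0.19
```

```bash
python3 -m handwheel '-3.3 -17.8 0 0.19;-3.3 -17.8 0 0.19;-3.3 -17.8 0 0.19;-3.3 -17.8 0 0.19;-3.3 -17.8 0 0.19' |tail -1;python3 -m handwheel '0 0 0 0;0 0 0 0;0 0 0 0;0 0 0 0;0 0 0 0' |tail -1; python3 go.py 499.7 196.4 15 -13.4
```

```text
grip_width: 0.0856
grip_width: 0.0855
t 21.92 tcp [499.2 200.3 162. ] head 166.97 tilt [-1.e-04  5.e-04 -1.e+00] F [-0.5 -0.4 -0.4] w 0.0855 j7 0.99
SHIFT cm [-0.14 -0.38 14.7 ] TURN 0.006
```

```bash
python3 -m handwheel '-0.1 -0.4 3 0.006;-0.1 -0.4 6 0.006;-0.1 -0.4 8 0.006;-0.1 -0.4 9.5 0.006;-0.1 -0.4 9.5 0.006' |tail -1;python3 -m handwheel '0 0 0 0;0 0 0 0;0 0 0 0;0 0 0 0;0 0 0 0' |tail -1; python3 go.py 499.7 196.4 15 -13.4
```

```text
grip_width: 0.0853
grip_width: 0.0853
t 22.75 tcp [500.6 194.6  68.2] head 166.44 tilt [ 0.0019  0.0013 -1.    ] F [ 0.8 -0.7 -0.8] w 0.0853 j7 1.05
SHIFT cm [0.13 0.14 5.32] TURN -0.003
```

```bash
python3 -m handwheel '0.1 0.1 2 0;0.1 0.1 4 0;0.1 0.1 5.5 0;0.1 0.1 5.9 0;0.1 0.1 5.9 0' |tail -1;python3 -m handwheel '0 0 0 0;0 0 0 0;0 0 0 0;0 0 0 0;0 0 0 0' |tail -1; python3 go.py 499.7 196.4 8 -13.4
```

```text
grip_width: 0.0853
grip_width: 0.0853
t 23.58 tcp [499.5 195.6   8.7] head 166.43 tilt [ 1.2e-03  7.0e-04 -1.0e+00] F [0.2 0.7 0.3] w 0.0853 j7 1.09
SHIFT cm [-0.    0.08  0.07] TURN -0.003
```

```bash
python3 -m handwheel '0 0 0 0;0 0 0 0;0 0 0 0;0 0 0 0;0 0 0 0' 0 70|tail -2;python3 -m handwheel '0 0 0 0;0 0 0 0' |tail -2; python3 go.py 499.7 196.4 8 -13.4; python3 - <<'E'
from plant import bot
from h import *
c=bot.camera_params('wrist');p,d=bot.camera('wrist'); cv2.imwrite('pics/wrist9.png',p[:,:,::-1])
E
```

```text
force: [-0.6, 0.1, 5.9]
grip_width: 0.0628
force: [-0.7, 0.9, 5.5]
grip_width: 0.0625
t 24.17 tcp [499.5 195.7   8.7] head 166.44 tilt [ 8.e-04  7.e-04 -1.e+00] F [-0.7  0.9  5.5] w 0.0625 j7 1.09
SHIFT cm [-0.    0.07  0.07] TURN -0.003
```

View pics/wrist9.png

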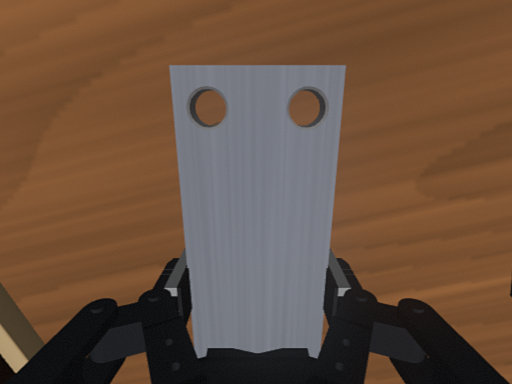

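The plate is held between the pads, front holes at (208,106) and (307,106), square to the gripper. Lift.

```bash
python3 -m handwheel '0 0 -1 0;0 0 -3 0;0 0 -6 0;0 0 -8 0;0 0 -8 0' |tail -2; python3 -m handwheel '0 0 0 0;0 0 0 0;0 0 0 0' |tail -2; python3 go.py 475.3 375.2 90 -2.5
```

```text
force: [2.0, 0.5, -2.6]
grip_width: 0.0625
force: [-0.7, 0.3, -3.6]
grip_width: 0.0628
t 24.88 tcp [496.9 194.5  86. ] head 166.44 tilt [-0.004  -0.0021 -1.    ] F [-0.7  0.3 -3.6] w 0.0628 j7 1.03
SHIFT cm [ 6.34 17.06 -0.43] TURN -0.193
```

```bash
python3 -m handwheel '1.3 3.4 0 -0.05;2.6 6.9 0 -0.1;4 10.2 0 -0.15;5.2 13.7 0 -0.19;6.3 16.6 0 -0.193' |tail -1;python3 -m handwheel '0 0 0 0;0 0 0 0;0 0 0 0;0 0 0 0;0 0 0 0' |tail -1; python3 go.py 475.3 375.2 60 -2.5
```

```text
grip_width: 0.0625
grip_width: 0.0624
t 25.72 tcp [477.1 368.8  87.2] head 177.31 tilt [-9.0e-04 -2.2e-03 -1.0e+00] F [ 0.3 -1.  -2.9] w 0.0624 j7 0.92
SHIFT cm [0.2  0.63 2.72] TURN -0.003
```

```bash
python3 -m handwheel '0.1 0.3 1 -0.003;0.2 0.6 2 -0.003;0.2 0.6 3 -0.003;0.2 0.6 4 -0.003;0.2 0.6 4.3 -0.003' |tail -1;python3 -m handwheel '0 0 0 0;0 0 0 0;0 0 0 0;0 0 0 0;0 0 0 0' |tail -1; python3 go.py 475.3 375.2 30 -2.5; python3 - <<'E'
from plant import bot
from h import *
c=bot.camera_params('wrist');p,d=bot.camera('wrist'); cv2.imwrite('pics/wrist10.png',p[:,:,::-1]); np.savez('wrist10.npz',p=p,d=d,**c)
p2,d2=bot.camera('side'); cv2.imwrite('pics/side10.png',cv2.resize(p2[110:210,140:270,::-1],None,fx=6,fy=6,interpolation=cv2.INTER_CUBIC))
E
```

```text
grip_width: 0.0626
grip_width: 0.0627
t 26.55 tcp [475.5 377.9  45.7] head 177.66 tilt [ 0.001  0.001 -1.   ] F [-0.5 -0.  -3. ] w 0.0627 j7 0.93
SHIFT cm [ 0.01 -0.27  1.57] TURN 0.003
```

View pics/wrist10.png

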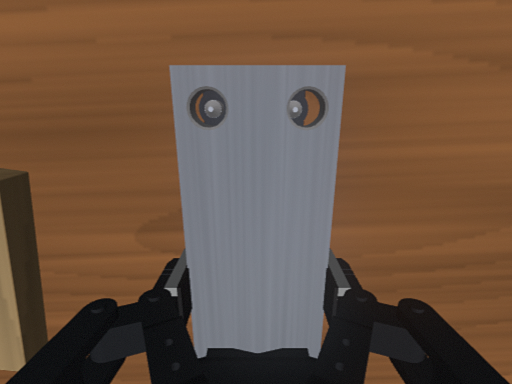

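View pics/side10.png

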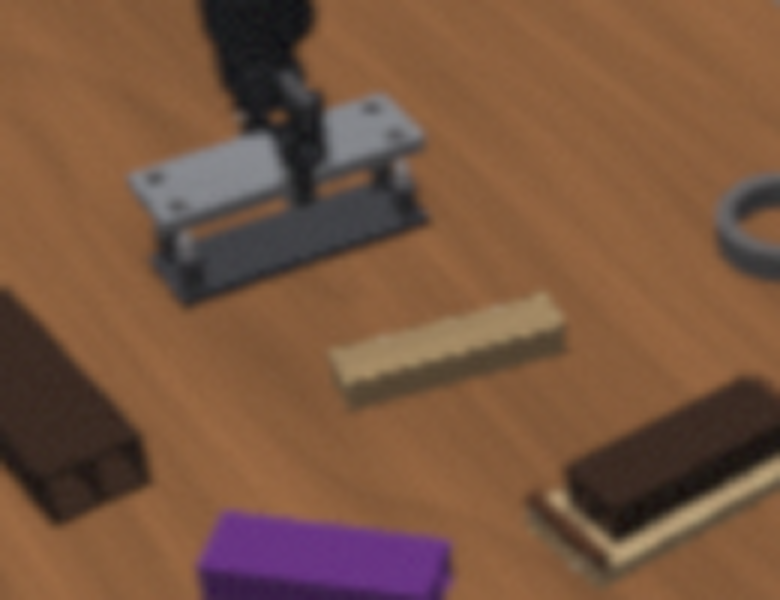

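Both front pins show through the holes: pins near (211,108) and (296,108), holes centred near (208,107) and (307,107). Computing offsets.

```bash
cat > pin.py <<'E'
import sys
from h import *
def an(f,ztop):
    z=np.load(f); p=z['p'];d=z['d'];K,R,t=z['camera_matrix'],z['R'],z['t'];W=world(d,K,R,t)
    zt=np.median(W[150:230,220:300,2])
    m=(np.abs(W[...,2]-zt)<.004)
    m[:, :150]=0; m[:,370:]=0
    cs,hi=cv2.findContours(m.astype(np.uint8),cv2.RETR_CCOMP,1)
    print('plate top',zt.round(4))
    for c,h in zip(cs,hi[0]):
        if h[3]>=0 and cv2.contourArea(c)>300:
            (x,y),_,_=cv2.fitEllipse(c); w=ray([[x,y]],K,R,t,zt)[0]*1000
            x0,y0,ww,hh=cv2.boundingRect(c)
            sub=W[y0:y0+hh,x0:x0+ww]; k=np.zeros(m.shape,np.uint8); cv2.drawContours(k,[c],-1,1,-1)
            mm=(k>0)&(W[...,2]>.047)&(W[...,2]<.0545)&(W[...,2]<zt-.004); q=W[mm]*1000
            print('hole px',round(x,1),round(y,1),w.round(1)); 
            if len(q): print('  pin',q.mean(0).round(1),len(q),'d pin-hole',(q.mean(0)-w)[:2].round(1))
an(sys.argv[1],0)
E
python3 pin.py wrist10.npz
```

```text
plate top 0.074
hole px 306.1 107.8 [395.9 399.   74. ]
  pin [396.6 397.6  50.4] 160 d pin-hole [ 0.7 -1.4]
hole px 208.6 107.8 [394.5 362.1  74. ]
  pin [394.9 360.1  50. ] 189 d pin-hole [ 0.4 -2. ]
```

```bash
python3 -m handwheel '0 -0.1 0.2 0.003;-0.05 -0.2 0.4 0.003;-0.05 -0.2 0.6 0.003;-0.05 -0.2 0.6 0.003;-0.05 -0.2 0.6 0.003' |tail -2;python3 -m handwheel '0 0 0 0;0 0 0 0;0 0 0 0' |tail -1; python3 go.py 475.3 375.2 17.7 -2.5; python3 - <<'E'
from plant import bot
from h import *
c=bot.camera_params('wrist');p,d=bot.camera('wrist'); cv2.imwrite('pics/wrist11.png',p[:,:,::-1]); np.savez('wrist11.npz',p=p,d=d,**c)
E
python3 pin.py wrist11.npz
```

```text
force: [-0.2, 0.2, -3.3]
grip_width: 0.0624
grip_width: 0.0625
t 27.32 tcp [475.4 375.7  39.1] head 177.50 tilt [ 1.e-04  1.e-04 -1.e+00] F [-0.1  0.7 -2.2] w 0.0625 j7 0.93
SHIFT cm [ 0.01 -0.05  2.14] TURN -0.0
plate top 0.0674
hole px 306.1 107.8 [396.  397.   67.4]
  pin [396.6 397.1  50. ] 213 d pin-hole [0.7 0. ]
hole px 208.6 107.8 [394.4 360.1  67.4]
  pin [394.9 360.   50.1] 208 d pin-hole [ 0.5 -0.1]
```

Holes and pins now agree within 0.7 mm. Lowering over the pins.

```bash
python3 -m handwheel '0 0 0.3 0;0 0 0.6 0;0 0 0.9 0;0 0 1.0 0;0 0 1.0 0' |tail -2;python3 -m handwheel '0 0 0 0;0 0 0 0' |tail -2; python3 go.py 475.3 375.2 17.7 -2.5;python3 -m handwheel '0 0 0.3 0;0 0 0.5 0;0 0 0.7 0;0 0 0.8 0;0 0 0.8 0' |tail -2; python3 go.py 475.3 375.2 17.7 -2.5
```

```text
force: [-0.1, -0.9, -3.6]
grip_width: 0.0628
force: [-0.1, 0.9, -3.1]
grip_width: 0.0624
t 27.95 tcp [475.4 375.6  29. ] head 177.49 tilt [ 1.e-04  0.e+00 -1.e+00] F [-0.1  0.9 -3.1] w 0.0624 j7 0.94
SHIFT cm [ 0.01 -0.04  1.13] TURN -0.0
force: [-1.0, -0.5, -3.0]
grip_width: 0.0626
t 28.37 tcp [475.  375.3  20.5] head 177.49 tilt [-7.e-04 -6.e-04 -1.e+00] F [-1.  -0.5 -3. ] w 0.0626 j7 0.94
SHIFT cm [-0.03 -0.01  0.28] TURN -0.0
```

```bash
python3 -m handwheel '0 0 0.1 0;0 0 0.2 0;0 0 0.2 0' |tail -2; python3 go.py 475.3 375.2 17.7 -2.5;python3 -m handwheel '0 0 0.1 0;0 0 0.1 0;0 0 0.1 0' |tail -2; python3 go.py 475.3 375.2 17.7 -2.5
```

```text
force: [0.2, -0.3, -2.6]
grip_width: 0.0626
t 28.62 tcp [475.2 375.5  18.8] head 177.49 tilt [-2.e-04 -2.e-04 -1.e+00] F [ 0.2 -0.3 -2.6] w 0.0626 j7 0.94
SHIFT cm [-0.01 -0.03  0.11] TURN -0.0
force: [0.4, 0.0, -3.4]
grip_width: 0.0628
t 28.87 tcp [475.3 375.5  18. ] head 177.49 tilt [-0. -0. -1.] F [ 0.4  0.  -3.4] w 0.0628 j7 0.94
SHIFT cm [ 0.   -0.03  0.03] TURN -0.0
```

```bash
python3 -m handwheel '0 0 0.1 0;0 0 0.1 0;0 0 0.1 0' |tail -2; python3 go.py 475.3 375.2 17.7 -2.5;python3 -m handwheel '0 0 0.1 0;0 0 0.1 0;0 0 0.1 0' |tail -2; python3 go.py 475.3 375.2 17.7 -2.5
```

```text
force: [-2.4, -0.8, 4.2]
grip_width: 0.0628
t 29.12 tcp [475.4 375.6  17.8] head 177.50 tilt [-2.e-04  1.e-04 -1.e+00] F [-2.4 -0.8  4.2] w 0.0628 j7 0.94
SHIFT cm [ 0.01 -0.04  0.01] TURN -0.0
force: [-4.0, -2.5, 9.3]
grip_width: 0.0631
t 29.37 tcp [475.4 375.7  17.7] head 177.49 tilt [-7.e-04  1.e-04 -1.e+00] F [-4.  -2.5  9.3] w 0.0631 j7 0.94
SHIFT cm [ 0.01 -0.05  0.  ] TURN -0.0
```

Seated on the shoulders (contact at the predicted height). Release, rise, look.

```bash
python3 -m handwheel '0 0 0 0;0 0 0 0;0 0 0 0;0 0 0 0;0 0 0 0' 1 |tail -2; python3 -m handwheel '0 0 -2 0;0 0 -5 0;0 0 -9 0;0 0 -13 0;0 0 -15 0' |tail -2;python3 -m handwheel '0 0 0 0;0 0 0 0;0 0 0 0;0 0 0 0;0 0 0 0' |tail -2; python3 - <<'E'
from plant import bot
from h import *
for n in ['wrist','side']:
    c=bot.camera_params(n);p,d=bot.camera(n); cv2.imwrite(f'pics/{n}12.png',p[:,:,::-1])
    K,R,t=c['camera_matrix'],c['R'],c['t']; W=world(d,K,R,t)
    q=W[(np.hypot(W[...,0]-.475,W[...,1]-.375)<.12)&(W[...,2]>.040)&(W[...,2]<.0495)]
    A=np.c_[q[:,:2]-[.475,.375],np.ones(len(q))]; k=np.linalg.lstsq(A,q[:,2],rcond=None)[0]
    print(n,len(q),*rect(q[:,:2]),'plane',k.round(4))
E
```

```text
force: [0.5, 0.1, -0.4]
grip_width: 0.0855
force: [1.6, 0.5, 1.0]
grip_width: 0.0855
force: [0.2, 0.2, -0.7]
grip_width: 0.0855
wrist 12672 [475.62689209 375.47338867] [190.52978516  64.10238647] -2.4273300170898438 plane [-0.0013  0.0007  0.046 ]
side 373 [475.97543335 377.1366272 ] [193.65054321  76.8455658 ] -1.7120208740234375 plane [0.0006 0.0174 0.0465]
```

View pics/wrist12.png

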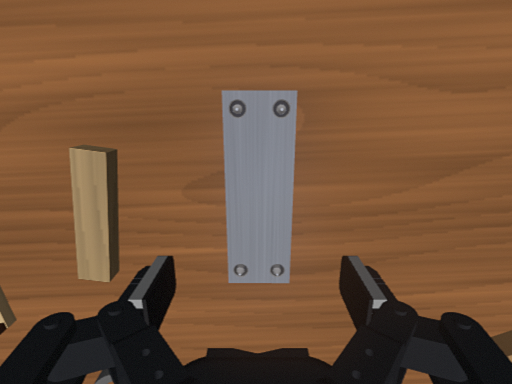

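View pics/side12.png

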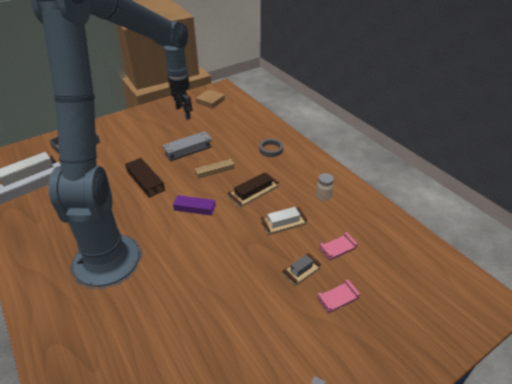

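The wrist view shows all four pins in the holes, at (237,108), (282,108), (241,270) and (277,270). The plate top is flat at 46.0 mm. The side view shows the three offcuts on their rests and the jar and tape roll undisturbed. Handing in.

```bash
python3 -c "
from plant import bot
print(bot.sign_off())"
```

```text
the job is handed in; nothing more can be done
None
```

I took the stack apart from the top, laid each offcut on its own rest, put the drilling plate on the jig, and handed the job in at about 30 s of the 128 s allowed.

**Offcuts.** The top camera's depth readings put each within about 1.5 mm of the middle of its rest and within 1° of in line with it. One later reading of the short offcut came out 2.4° off. An earlier reading of it had given 0.1°, and nothing had touched it since, so I take that as noise in the depth reading.

**Drilling plate.** In the wrist camera all four pins stand inside the four holes. The plate's top is level at 46.0 mm, which is 34 + 12, so it is fully down on the shoulders. The side camera's plane fit showed a slight tilt across the plate (0.017). I put this down to side-face pixels being included and went by the wrist camera, which showed no tilt.

**Bystanders and forces.** I left the jar, the tape roll and the look-alikes alone, and nothing went near them. The highest tool force I read was about 16 N.

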